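Pack the mould set into the parts bin

TASK

Finish packing the small blue bin: the round bush and the slotted plate both go in beside the block that is already there, all three standing on the bin's floor, the bush and the plate upright. The plate lies flat on the bench, so first stand it on its end on the bench and let go of it, then take it again from above and put it in, across the bin. Lower the parts in rather than dropping them, and leave the hammer, the dish and the large casting alone.

Things in the scene. Friction and masses are not known exactly. Their poses are not given: they have to be found in the camera images.
- bin: Small open-topped blue plastic parts bin, fixed to the bench: 146 mm long (its x) by 80 mm wide (its y) by 64 mm high outside (moulded lip adds 3 mm all round), walls and floor 5 mm thick, so 136 x 70 mm inside. Origin: centre of its underside, on the bench. Any heading. The block stands in it at the -x end; the free space is at the +x end.
- bin_floor (a point): Centre of the bin's inner floor, 5 mm above the bench; axes as the bin's.
- block: Rectangular bright steel block standing loose in the bin at its -x end, about 1 mm from the end wall: 40 mm along the bin, 60 mm across it, 56 mm high. Origin: centre of its underside; x along the bin's x.
- bush: Plain round steel bush (thick tube), 50 mm outside diameter, 26 mm bore, 100 mm high, about 0.45 kg, standing upright on the bench. Origin: centre of its underside; z is its axis.
- bush_center (a point): Middle of the bush, on its axis, 50 mm above its underside.
- plate: Dark cast slotted mould plate lying flat on the bench: 110 mm long (its x), 62 mm wide (its y), 30 mm thick (its z), about 0.5 kg; solid long sides, crosswise ribs and slots in its faces; same both ends and both faces. Origin: centre of its underside as it lies at the start. Stood on end it is 110 mm high on a 62 x 30 mm foot.
- plate_center (a point): Centre of the plate's volume, 15 mm from either face and 55 mm from either end; axes as the plate's.
- hammer: Hammer, 260 mm long, lying on the bench beyond the work; bystander. Origin: on the underside, x along its handle.
- dish: Round steel dish, 130 mm across, 45 mm high, empty; bystander. Origin: centre of its underside.
- casting: Large dark slotted casting, 130 x 100 x 50 mm, lying flat; bystander. Origin: centre of its underside.
Mind the look-alikes: they are no part of the job. Leave any pink, white or yellow look-alike of the plate alone.

How it is judged:
By the outcome, as a careful person would: the job done as asked, in the order asked, and still so for the second after the job is handed in, with the robot touching nothing.
It also fails if it takes over 64 s, if anything falls off the work surface, if the arm or the gripper's body presses on something with over 40 N, if the wrist force passes 120 N, or if a joint passes its speed limit or range.

ROBOT

A 6-joint arm with a two-finger parallel gripper is mounted at the origin on the work surface. World frame = base frame: x ahead of the robot, y to its left, z up, the work surface at z = 0. Lengths are in m, angles in rad, forces in N, time in s.
With the tool pointing down it reaches from about 0.35 to 0.775 m from the base axis. Payload 7.3 kg.
Tool frame: the origin (TCP) lies at the very end of the fingers, on their centre line; the grasp point (between the pads) lies 19 mm behind it; z points along the fingers, y is the line along which they close (so a half turn about z gives the same grasp; the last joint's range is limited). The gripper opens to 92 mm and grips with 3 to 60 N. Pads are 19 mm wide; open, the fingers measure 130 mm over their backs; the gripper's body (75 mm by 190 mm) begins 47 mm behind the grasp point.
Start: joints at [1.03, 0.342, 1.524, -0, 1.275, -0.146], TCP at [0.202, 0.485, 0.227] pointing down, gripper open.
Joint ranges: [-2.53, 2.53], [-0.77, 2.02], [0.04, 2.7], [-1, 4.14], [0.28, 2.66], [-3.11, 3.11]. Speed limits (rad/s): [2.57, 2.57, 3.14, 3.14, 3.14, 3.14].

INTERFACE

Orientations are given as [roll, pitch, yaw] about the fixed x, y, z axes, in that order (R = Rz(yaw) Ry(pitch) Rx(roll)).
In Python, from cell import * gives the robot as it stands.
- The arm moves only by the tool step_arm, never from a script. Its argument "commands" is a list of rows, each a list of 7 numbers: the opening, from 0 (shut) to 1 (fully open), then the shift along the world's x, y, z in cm, then the turn, a rotation vector about the world's x, y, z in rad. A call has 1 to 5 rows; each row is the pose to reach, as a shift and turn from the pose commanded when the call began; what a row does not reach only later rows make up. A row lasts 1/12 s, in which the tool goes at most 41.7 mm and 7.16 degrees, less where a joint would pass 70% of its speed; a pose out of reach is approached as far as the arm can. A call with a gripper value outside its range is refused whole. The fingers move at their own pace and stop on an object; "grip_force" is the grip in N (left out, the last holds). Time passes only in rows, so rows that repeat a pose let the fingers close. It gives the time, the measured TCP pose, the force, the opening and the grip force at its end, in the units of the state.
- observe(): the state, without advancing time (a new reading comes with each control period).
- read_camera(name): name is "scene" or "top" or "wrist"; returns the picture (384x512x3 uint8, red, green, blue); there is no depth.
- camera_model(name): a dict with "vfov" (degrees; the focal length in pixels is half the picture's height over the tangent of half this angle, whatever the lens; pixels are square), "cx", "cy" (the principal point, pixels), "world_to_cam" (4x4, takes a point from world to camera coordinates). Camera axes: x right, y up, looking along -z (the intrinsics and any distortion apply to the point x, -y, -z); pixel columns grow to the right and rows downward; lengths in m; the calibration is good to about 2 mm. The wrist camera is an equidistant fisheye: a pixel r from the principal point sees the ray r / f radians off the axis. A picture is of the moment at which its call begins: read the wrist's pose just before it. camera_model takes no time and is no camera call; for the wrist camera it gives the pose at the moment of the call.
- hand_in(): hands the job in; it is judged then, once.
The state is a dict: "time": time; "qpos": joint angles; "qvel": joint speeds; "joint_efforts": joint torques, N m; "tool_pos": TCP position; "tool_rot": TCP orientation; "contact_force": force on the tool from outside, world axes, zero at the start; "torque": the same for the moment, N m; "opening": finger opening in m; "grip_force": force on a finger pad.
Only numpy, scipy, OpenCV 4.12 (cv2) and the standard library are available. Lean on these libraries where they do the work, as an engineer would, in place of code of your own. Each camera call takes 0.05 s, during which the arm holds its last target. There are 200 camera calls.

## Working session

There is one attempt and no reset: what is moved stays moved. The work goes in short steps, Python scripts to look and compute and a tool call to move; the robot and the scene stay as the last step left them, time stands still between calls to the robot, and variables do not carry over. Pictures are saved under pics/ and viewed, at most 10 in all, crops included, and the job is handed in when it is done.

Besides the shell and the picture viewer there is one more tool, called after "Request:" in YAML: its name, and indented under it one key for each argument. step_arm: Moves the arm, as the interface text tells. Its arguments: {"type":"object","properties":{"commands":{"type":"array"},"grip_force":{"type":"number"}},"required":["commands"]}

```bash
mkdir -p pics; ls; python3 - <<'E'
from cell import *
import cv2
s=observe();print(s)
for n in ("top","scene"):
    im=read_camera(n);cv2.imwrite(f"pics/{n}0.png",im[:,:,::-1])
    m=camera_model(n);print(n,m)
E
```

```text
pics
{'time': 0.0, 'qpos': array([ 1.02997766e+00,  3.42723273e-01,  1.52500904e+00, -1.15523616e-05,
        1.27534953e+00, -1.45972137e-01]), 'qvel': array([-0.00043898,  0.00025957, -0.00048251, -0.00097132,  0.0003932 ,
       -0.00028546]), 'joint_efforts': array([-3.25247474e-04, -4.31252003e+01, -2.44217402e+01,  7.16893421e-02,
        5.61510539e-02, -1.57065870e-04]), 'tool_pos': array([0.2017168 , 0.48428005, 0.22604744]), 'tool_rot': array([-3.14011770e+00, -2.05679026e-04,  2.74674934e+00]), 'contact_force': array([-1.21845532,  0.54880815, -0.23826272]), 'torque': array([-0.00700687,  0.02301037, -0.02399077]), 'grip_force': 0.0, 'opening': 0.09196187110553246}
top {'vfov': 50.966804347503526, 'cx': 252.76445494400178, 'cy': 196.02187293107764, 'world_to_cam': array([[-0.01131972, -0.99993391,  0.00200802, -0.06331243],
       [ 0.99116342, -0.01095497,  0.13219327, -0.53706617],
       [-0.13216253,  0.00348667,  0.99122193, -0.97904779],
       [ 0.        ,  0.        ,  0.        ,  1.        ]])}
scene {'vfov': 57.61101700081822, 'cx': 258.8828674512872, 'cy': 192.73621758059835, 'world_to_cam': array([[-0.90244351,  0.43038785, -0.01902631,  0.54296752],
       [-0.24369406, -0.47356529,  0.8463741 ,  0.024611  ],
       [ 0.35525893,  0.76844142,  0.53224889, -0.98204632],
       [ 0.        ,  0.        ,  0.        ,  1.        ]])}
```

View pics/top0.png

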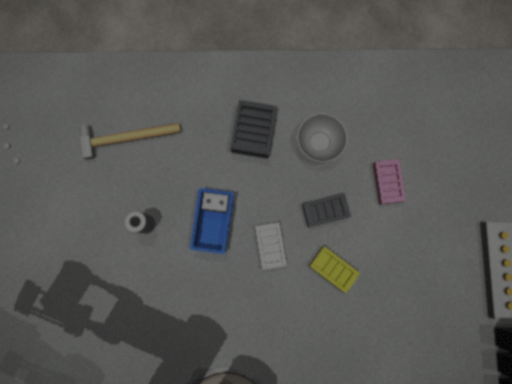

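View pics/scene0.png

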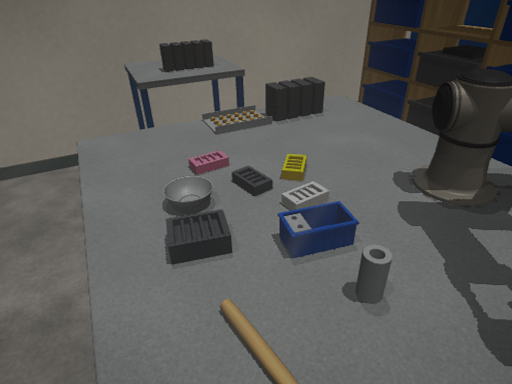

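The top view shows the bush at (136,222), the bin at (212,220) with the block at its upper (far) end, and the dark plate at (326,210). The white, yellow and pink pieces around it are decoys; the casting is at (255,129) and the dish at (321,138). The scene view agrees.

```bash
cat > h.py <<'E'
import numpy as np,cv2
from cell import *
def foc(m): return 192/np.tan(np.radians(m["vfov"])/2)
def ray(m,uv,fish=False):
    uv=np.atleast_2d(uv).astype(float);f=foc(m);x=(uv[:,0]-m["cx"])/f;y=(uv[:,1]-m["cy"])/f
    if fish:
        r=np.hypot(x,y)+1e-12;d=np.c_[x/r*np.sin(r),-y/r*np.sin(r),-np.cos(r)]
    else: d=np.c_[x,-y,-np.ones_like(x)]
    W=np.linalg.inv(m["world_to_cam"]);return W[:3,3],d@W[:3,:3].T
def onplane(m,uv,z,fish=False):
    o,d=ray(m,uv,fish);return o+d*((z-o[2])/d[:,2])[:,None]
def project(m,P,fish=False):
    P=np.atleast_2d(P);c=(np.c_[P,np.ones(len(P))]@m["world_to_cam"].T)[:,:3];x,y,z=c[:,0],-c[:,1],-c[:,2];f=foc(m)
    if fish:
        r=np.hypot(x,y);k=np.arctan2(r,z)/(r+1e-12)
    else:k=1/z
    return np.c_[m["cx"]+f*k*x,m["cy"]+f*k*y]
def rect(uv_world):
    (c,s,a)=cv2.minAreaRect((uv_world[:,:2]*1000).astype(np.float32));return c,s,a
E
python3 - <<'E'
from h import *
im=cv2.imread("pics/top0.png");m=camera_model("top");hsv=cv2.cvtColor(im,cv2.COLOR_BGR2HSV)
def big(mask,roi):
    k=np.zeros_like(mask);x0,y0,x1,y1=roi;k[y0:y1,x0:x1]=mask[y0:y1,x0:x1]
    cs,_=cv2.findContours(k,cv2.RETR_EXTERNAL,cv2.CHAIN_APPROX_NONE);return max(cs,key=cv2.contourArea)[:,0,:]
W=np.linalg.inv(m["world_to_cam"]);print("cam",W[:3,3])
g=hsv[:,:,2]
blue=((hsv[:,:,0]>100)&(hsv[:,:,0]<130)&(hsv[:,:,1]>120)).astype(np.uint8)
c=big(blue,(170,170,250,270));P=onplane(m,c,.064);print("bin@64",rect(P))
dark=(g<75).astype(np.uint8)
c=big(dark,(295,185,358,235));print("plate@30",rect(onplane(m,c,.030)),rect(onplane(m,c,0)),len(c))
print(g[205:215,296:356:3])
c=big(dark,(225,90,285,165));print("casting",rect(onplane(m,c,.05)))
br=(g>130).astype(np.uint8)
c=big(br,(120,205,152,240));print("bush@100",rect(onplane(m,c,.1)),cv2.minEnclosingCircle(c))
c=big(br,(195,190,235,215));print("block@61",rect(onplane(m,c,.061)))
w=camera_model("wrist");print(w)
E
```

```text
cam [ 0.40221022 -0.06577818  1.0415773 ]
bin@64 ((474.57684326171875, 31.115312576293945), (85.83354187011719, 150.0384063720703), 81.47230529785156)
plate@30 ((500.09637451171875, -251.68978881835938), (64.5365219116211, 114.69152069091797), 12.968500137329102) ((502.9994201660156, -257.2033386230469), (66.45044708251953, 118.09286499023438), 12.968496322631836) 129
[[ 98  88  56  63  65  56  55  58  61  53  62  60  52  59  63  47  63  71
   97 101]
 [ 97  89  56  67  64  60  58  59  63  55  61  59  51  59  62  48  60  69
   96 101]
 [ 98  89  61  63  66  65  63  58  63  55  59  62  48  63  63  49  63  68
   95 101]
 [101  90  63  59  67  64  65  55  62  56  58  63  54  60  62  54  60  65
   96  99]
 [ 96  93  66  59  65  66  64  54  63  56  56  63  52  58  63  58  60  64
   94  98]
 [ 95  93  70  58  68  61  63  54  64  62  56  62  57  61  64  58  57  65
   92  97]
 [ 95  93  77  55  66  62  65  56  63  62  56  60  57  57  63  60  53  65
   89  99]
 [ 97  97  81  54  66  63  63  52  64  62  52  61  60  59  63  62  52  62
   84  98]
 [ 98  97  81  48  67  65  63  52  63  63  51  62  61  56  64  61  50  61
   79  98]
 [ 99  99  84  48  66  63  63  52  62  62  53  61  58  53  62  61  50  60
   76  97]]
casting ((705.892822265625, -73.0926284790039), (105.9090805053711, 141.66087341308594), 79.77423858642578)Traceback (most recent call last):
  File "<stdin>", line 15, in <module>
  File "<stdin>", line 5, in big
ValueError: max() iterable argument is empty
```

```bash
python3 - <<'E'
from h import *
im=cv2.imread("pics/top0.png");m=camera_model("top");g=cv2.cvtColor(im,cv2.COLOR_BGR2GRAY)
print(g[208:238:2,120:156:2])
print(g[188:214:2,196:236:2])
w=camera_model("wrist");s=observe();print(w,s["tool_pos"])
W=np.linalg.inv(w["world_to_cam"]);print(W)
E
```

```text
[[ 95  98  94  95  98  97  96  97  95  92  94  98  94  86  79  72  69  69]
 [ 96  97  96  95  96  95  97  97  96  95  93  95  82  68  63  60  62  62]
 [ 97  98  95  94  97 102 110 114 114 111  97  83  69  61  62  62  64  60]
 [ 96  96  95  96 108 118 122 119 119 124 119  98  55  47  55  59  62  62]
 [ 97  96  97 105 120 117  98  80  81 103 121 119  82  42  39  40  54  59]
 [ 95  95  98 116 121  92  49  41  40  56 105 123 105  51  37  35  40  56]
 [ 95  95 103 119 115  62  36  37  38  41  83 121 112  56  36  37  35  47]
 [ 96  94 104 120 113  57  37  31  39  41  86 122 112  54  34  34  36  45]
 [ 98  96 104 122 117  83  41  38  38  53 106 125 100  47  37  37  36  44]
 [ 97  97 100 116 121 114  84  65  71 100 121 119  78  37  37  36  37  48]
 [ 96  98  98 104 118 125 120 115 117 122 120  92  49  39  38  37  39  67]
 [ 97  96  96  95 103 114 117 120 118 110  83  54  41  38  38  44  57  82]
 [ 98  96  96  98  95  99  99 100  91  78  61  51  47  48  55  66  84  92]
 [ 98  97  99  99  97  98  98  96  92  86  86  81  81  76  82  87  89  89]
 [ 98  95  97  98  96  97  98  98  94  91  90  88 
[... 1011 characters left out ...]
 97  98  99  72  61  59
   57  65]
 [ 71  47  28  37  55  63  63  60  61  58  61  59  55  56  53  53  65  61
   56  70]]
{'vfov': 65.70646984690485, 'cx': 255.19139940713802, 'cy': 188.815707881128, 'world_to_cam': array([[ 0.3847131 ,  0.92303512, -0.00141588, -0.52370511],
       [-0.89037992,  0.37069741, -0.26421021,  0.03271305],
       [-0.24335044,  0.1029058 ,  0.96446408, -0.39011288],
       [ 0.        ,  0.        ,  0.        ,  1.        ]])} [0.20173571 0.48429546 0.2261127 ]
[[ 0.3847131  -0.89037992 -0.24335044  0.13566912]
 [ 0.92303512  0.37069741  0.1029058   0.51141644]
 [-0.00141588 -0.26421021  0.96446408  0.38415147]
 [ 0.          0.          0.          1.        ]]
```

Request:
step_arm:
  commands:
    - [1, 3, -3, 2, 0, 0, 0]
    - [1, 6, -6, 4, 0, 0, 0]
    - [1, 9, -9, 4, 0, 0, 0]
    - [1, 12, -11, 4, 0, 0, 0]
    - [1, 15, -13, 4, 0, 0, 0]

```text
time: 0.52
tool_pos: [0.3528, 0.3531, 0.2673]
tool_rot: [3.141, 0.0, 2.747]
contact_force: [0.9, 1.7, 1.1]
opening: 0.092
grip_force: 0.0
```

```bash
python3 - <<'E'
from h import *
m=camera_model("top");print(onplane(m,[[135,221.5]],.1))
im=read_camera("wrist");cv2.imwrite("pics/w1.png",im[:,:,::-1])
w=camera_model("wrist");np.save("w1.npy",w["world_to_cam"])
for P in ([.464,.210,.1],[.474,.031,.064],[.35,.35,.26]):print(project(w,P,True))
E
```

```text
[[0.47073017 0.2067856  0.1       ]]
[[189.5050952 285.4306299]]
[[106.86922527 304.82904447]]
[[251.39616352 217.84365765]]
```

View pics/w1.png

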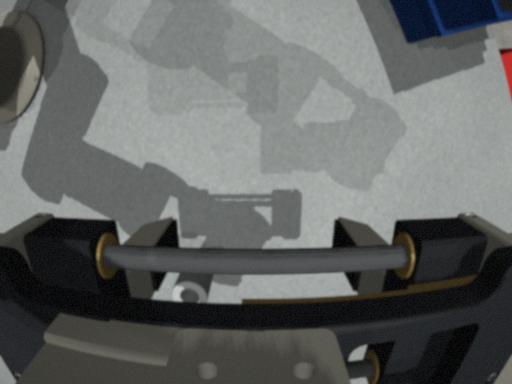

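The bush shows at (188,290), under the gripper bar, where the top camera's estimate puts it.

Request:
step_arm:
  commands:
    - [1, 3, -3, 0, 0, 0, 0.12]
    - [1, 6, -6, 0, 0, 0, 0.245]
    - [1, 9, -9, 0, 0, 0, 0.245]
    - [1, 12, -12, 0, 0, 0, 0.245]
    - [1, 15, -15, 0, 0, 0, 0.245]

```text
time: 0.98
tool_pos: [0.4939, 0.212, 0.2665]
tool_rot: [-3.142, -0.001, 2.992]
contact_force: [1.1, 0.2, -0.5]
opening: 0.0917
grip_force: 0.0
```

Request:
step_arm:
  commands:
    - [1, 2, 0, -2, 0, 0, 0]
    - [1, 2, 0, -2, 0, 0, 0]

```text
time: 1.15
tool_pos: [0.5152, 0.211, 0.2429]
tool_rot: [-3.14, -0.004, 2.987]
contact_force: [-2.3, -1.2, -0.9]
opening: 0.0918
grip_force: 0.0
```

```bash
python3 - <<'E'
from h import *
s=observe();print(s["tool_pos"],s["tool_rot"],s["qpos"])
w=camera_model("wrist");im=read_camera("wrist");cv2.imwrite("pics/w2.png",im[:,:,::-1]);np.save("w2.npy",w["world_to_cam"])
print("bush",project(w,[.4707,.2068,.1],True),"bin",project(w,[.474,.031,.064],True),project(camera_model("scene"),[.4707,.2068,.1]))
E
```

```text
[0.51516008 0.2109881  0.24289119] [-3.13957251 -0.00372106  2.98717555] [ 2.51268884e-01  3.91320779e-01  1.40404720e+00 -3.97264125e-04
  1.35044097e+00 -1.16502645e+00]
bush [[245.15280852 137.6180373 ]] bin [[108.90508176 163.22325557]] [[377.81709847 252.63623557]]
```

View pics/w2.png

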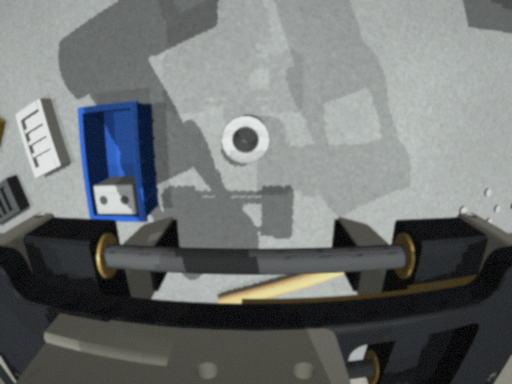

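The bush is clear at about (246,139). The bin shows at (80–155, 103–220) with the block at (113,195). The white decoy is at (40,135) and the plate's corner at (10,195).

```bash
python3 - <<'E'
from h import *
im=cv2.imread("pics/w2.png");w=camera_model("wrist");w["world_to_cam"]=np.load("w2.npy");hsv=cv2.cvtColor(im,cv2.COLOR_BGR2HSV);g=hsv[:,:,2]
def cont(mask,roi):
    k=np.zeros(mask.shape,np.uint8);x0,y0,x1,y1=roi;k[y0:y1,x0:x1]=mask[y0:y1,x0:x1]
    return max(cv2.findContours(k,cv2.RETR_EXTERNAL,cv2.CHAIN_APPROX_NONE)[0],key=cv2.contourArea)[:,0,:]
print(g[139,215:280:3])
for t in (205,215,225):
    c=cont(g>t,(215,105,280,175));P=onplane(w,c,.1,True);(cx,cy),r=cv2.minEnclosingCircle((P[:,:2]*1000).astype(np.float32));print("bush",cx,cy,r, cv2.minEnclosingCircle(c))
c=cont((g<110),(228,120,264,158));P=onplane(w,c,.1,True);print("bore",cv2.minEnclosingCircle((P[:,:2]*1000).astype(np.float32)))
blue=(hsv[:,:,0]>100)&(hsv[:,:,0]<130)&(hsv[:,:,1]>120)
c=cont(blue,(60,90,175,225));P=onplane(w,c,.064,True);print("bin",rect(P))
c=cont((g>150)&(hsv[:,:,1]<60),(88,170,140,216));P=onplane(w,c,.061,True);print("block",rect(P))
E
```

```text
[185 178 190 228 230 227 100  72  75  92  88  77  79  71 104 225 228 228
 186 165 168 161]
bush 472.1901550292969 206.28285217285156 23.533296585083008 ((244.94578552246094, 139.0060272216797), 23.140384674072266)
bush 472.3512878417969 206.200927734375 23.285348892211914 ((244.85760498046875, 139.28317260742188), 22.868942260742188)
bush 459.906005859375 211.43963623046875 16.528942108154297 ((248.0, 126.5), 16.37843894958496)
bore ((472.2500305175781, 206.36595153808594), 12.343212127685547)
bin ((477.82080078125, 40.902976989746094), (104.72103118896484, 152.89700317382812), 81.47270965576172)
block ((520.810302734375, 20.909399032592773), (54.41450500488281, 38.586585998535156), 82.67301177978516)
```

Request:
step_arm:
  commands:
    - [1, -2.5, 0.1, -3, 0, 0, 0]
    - [1, -5, 0.1, -6, 0, 0, 0]
    - [1, -5, 0.1, -9.5, 0, 0, 0]
    - [1, -5, 0.1, -9.5, 0, 0, 0]
    - [1, -5, 0.1, -9.5, 0, 0, 0]
  grip_force: 40

```text
time: 1.62
tool_pos: [0.4621, 0.215, 0.1518]
tool_rot: [-3.141, -0.002, 2.993]
contact_force: [-0.1, 0.1, 0.7]
opening: 0.0922
grip_force: 0.0
```

Request:
step_arm:
  commands:
    - [1, 1, -0.87, 0, 0, 0, 0]
    - [1, 1, -0.87, -2.8, 0, 0, 0]
    - [1, 1, -0.87, -5.6, 0, 0, 0]
    - [1, 1, -0.87, -8.4, 0, 0, 0]
    - [1, 1, -0.87, -8.4, 0, 0, 0]

```text
time: 2.03
tool_pos: [0.4729, 0.2048, 0.0655]
tool_rot: [-3.14, -0.004, 2.991]
contact_force: [-1.4, -1.1, 0.4]
opening: 0.0919
grip_force: 0.0
```

Request:
step_arm:
  commands:
    - [0, 0, 0, 0, 0, 0, 0]
    - [0, 0, 0, 0, 0, 0, 0]
    - [0, 0, 0, 0, 0, 0, 0]
    - [0, 0, 0, 0, 0, 0, 0]
    - [0, 0, 0, 0, 0, 0, 0]

```text
time: 2.45
tool_pos: [0.474, 0.2059, 0.0691]
tool_rot: [3.14, 0.002, 2.992]
contact_force: [-0.7, 0.1, 0.7]
opening: 0.0631
grip_force: 0.0
```

Request:
step_arm:
  commands:
    - [0, 0, 0, 0, 0, 0, 0]
    - [0, 0, 0, 0, 0, 0, 0]
    - [0, 0, 0, 1, 0, 0, 0]
    - [0, 0, 0, 4, 0, 0, 0]
    - [0, 0, 0, 8, 0, 0, 0]

```text
time: 2.87
tool_pos: [0.4703, 0.2049, 0.1458]
tool_rot: [-3.138, -0.008, 2.992]
contact_force: [1.0, 0.4, -6.4]
opening: 0.0498
grip_force: 40.0
```

Request:
step_arm:
  commands:
    - [0, 0, 0, 4, 0, 0, 0]
    - [0, 2, -3.5, 6, 0, 0, 0]
    - [0, 4, -7, 7, 0, 0, 0]
    - [0, 6, -10.5, 7, 0, 0, 0]
    - [0, 8, -14, 7, 0, 0, 0]

```text
time: 3.28
tool_pos: [0.5533, 0.0647, 0.2191]
tool_rot: [3.141, 0.001, 2.993]
contact_force: [0.8, 0.5, -5.1]
opening: 0.0495
grip_force: 40.0
```

Request:
step_arm:
  commands:
    - [0, 1, -3.2, 0, 0, 0, 0]
    - [0, 1, -3.2, 0, 0, 0, 0]
    - [0, 1, -3.2, 0, 0, 0, 0]

```text
time: 3.53
tool_pos: [0.5625, 0.0322, 0.217]
tool_rot: [-3.141, -0.003, 2.988]
contact_force: [-1.3, 0.2, -6.3]
opening: 0.0498
grip_force: 40.0
```

```bash
python3 - <<'E'
from h import *
s=observe();print(s["tool_pos"],s["tool_rot"],s["opening"],s["grip_force"])
w=camera_model("wrist");im=read_camera("wrist");cv2.imwrite("pics/w3.png",im[:,:,::-1]);np.save("w3.npy",w["world_to_cam"])
E
```

```text
[0.56252784 0.0322065  0.21700597] [-3.14149129e+00 -2.70607236e-03  2.98824777e+00] 0.049840000319555836 39.98505486175418
```

View pics/w3.png

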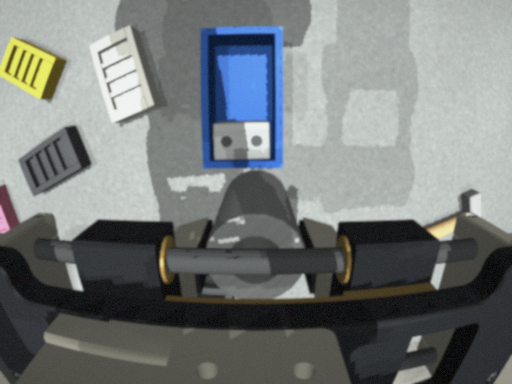

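The bin's rim is fully visible at (201–284, 27–168) with the block at (242,140). The held bush is below it at (255,220), and the dark plate is at (55,160).

```bash
python3 - <<'E'
from h import *
im=cv2.imread("pics/w3.png");w=camera_model("wrist");w["world_to_cam"]=np.load("w3.npy");hsv=cv2.cvtColor(im,cv2.COLOR_BGR2HSV);g=hsv[:,:,2]
def cont(mask,roi):
    k=np.zeros(mask.shape,np.uint8);x0,y0,x1,y1=roi;k[y0:y1,x0:x1]=mask[y0:y1,x0:x1]
    return max(cv2.findContours(k,cv2.RETR_EXTERNAL,cv2.CHAIN_APPROX_NONE)[0],key=cv2.contourArea)[:,0,:]
blue=(hsv[:,:,0]>100)&(hsv[:,:,0]<130)&(hsv[:,:,1]>120)
c=cont(blue,(180,10,300,172));print("bin",rect(onplane(w,c,.064,True)))
c=cont((g>130)&(hsv[:,:,1]<60),(208,118,276,163));print("block",rect(onplane(w,c,.061,True)))
for t in (80,95,110):
    c=cont(g<t,(10,115,100,200));print("plate",rect(onplane(w,c,.03,True)),rect(onplane(w,c,.02,True))[0])
print(g[160,10:100:4])
E
```

```text
bin ((475.1830749511719, 30.704845428466797), (84.78326416015625, 150.8807373046875), 81.46024322509766)
block ((521.5048217773438, 23.199922561645508), (58.490272521972656, 40.6303596496582), 81.61751556396484)
plate ((500.2203369140625, -234.61143493652344), (60.645469665527344, 99.4000244140625), 12.984942436218262) (500.4535827636719, -242.64108276367188)
plate ((502.295654296875, -258.7154846191406), (45.88775634765625, 81.98523712158203), 13.205790519714355) (502.5890197753906, -267.4433288574219)
plate ((502.88873291015625, -244.91726684570312), (64.25492858886719, 122.850341796875), 13.601646423339844) (503.1993713378906, -253.24545288085938)
[196 195 157 106  74  88 112  57 104 107  43 109 110  53 112 119 117  80
  38  39 120 175 197]
```

Request:
step_arm:
  commands:
    - [0, -3, -0.1, 0, 0, 0, 0]
    - [0, -6, -0.1, 0, 0, 0, 0]
    - [0, -9, -0.1, 0, 0, 0, 0]
    - [0, -9, -0.1, 0, 0, 0, 0]
    - [0, -9, -0.1, 0, 0, 0, 0]

```text
time: 4.0
tool_pos: [0.471, 0.0345, 0.2182]
tool_rot: [3.141, -0.001, 2.994]
contact_force: [1.2, 0.6, -5.3]
opening: 0.0495
grip_force: 40.0
```

Request:
step_arm:
  commands:
    - [0, 0, 0, 0, 0, 0, 0]
    - [0, 0, 0, -2, 0, 0, 0]
    - [0, 0, 0, -3, 0, 0, 0]

```text
time: 4.25
tool_pos: [0.4735, 0.0336, 0.187]
tool_rot: [3.141, 0.0, 2.993]
contact_force: [-0.6, 1.1, -5.7]
opening: 0.0495
grip_force: 40.0
```

```bash
python3 - <<'E'
from h import *
for n in range(4):
    s=observe();im=read_camera("top");print(s["tool_pos"],s["tool_rot"])
w=camera_model("wrist");im2=read_camera("wrist");cv2.imwrite("pics/w4.png",im2[:,:,::-1]);np.save("w4.npy",w["world_to_cam"])
g=im.max(2)[:,:,None] if 0 else im.max(2)
cv2.imwrite("pics/t4.png",cv2.resize(np.vstack([im[150:290,150:300,::-1]]),None,fx=4,fy=4))
E
```

```text
[0.47350882 0.03364591 0.18697934] [3.14134415e+00 4.48227478e-04 2.99281307e+00]
[0.47228017 0.0336925  0.18509309] [ 3.14157563 -0.00379586  2.99272157]
[0.47243654 0.03359133 0.18618132] [ 3.14158066 -0.00363849  2.99259255]
[0.47311663 0.0334555  0.18724549] [ 3.14147352e+00 -1.65287355e-03  2.99246991e+00]
```

View pics/w4.png

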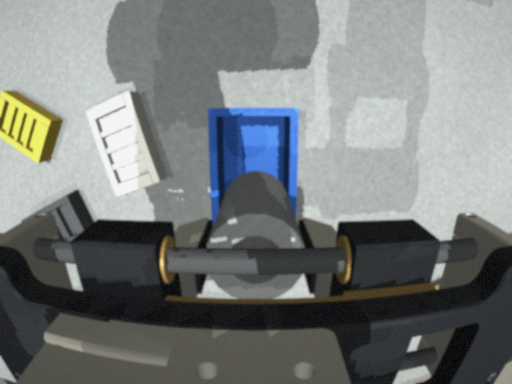

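The bush hangs over the bin's middle and lines up with it; the tool is about 2.5 mm too far to +y.

Request:
step_arm:
  commands:
    - [0, 0, -0.25, -1, 0, 0, 0]
    - [0, 0, -0.25, -3, 0, 0, 0]
    - [0, 0, -0.25, -5, 0, 0, 0]
    - [0, 0, -0.25, -7, 0, 0, 0]
    - [0, 0, -0.25, -9, 0, 0, 0]

```text
time: 4.92
tool_pos: [0.4742, 0.0305, 0.0979]
tool_rot: [3.141, 0.003, 2.992]
contact_force: [-0.9, 0.3, -5.7]
opening: 0.0494
grip_force: 40.0
```

Request:
step_arm:
  commands:
    - [0, 0, 0, -0.5, 0, 0, 0]
    - [0, 0, 0, -1, 0, 0, 0]
    - [0, 0, 0, -1.5, 0, 0, 0]
    - [0, 0, 0, -1.8, 0, 0, 0]
    - [0, 0, 0, -1.8, 0, 0, 0]

```text
time: 5.33
tool_pos: [0.4734, 0.0305, 0.0801]
tool_rot: [3.141, 0.001, 2.992]
contact_force: [-0.8, -0.4, -5.5]
opening: 0.0497
grip_force: 40.0
```

Request:
step_arm:
  commands:
    - [0, 0, 0, -0.2, 0, 0, 0]
    - [0, 0, 0, -0.4, 0, 0, 0]
    - [0, 0, 0, -0.4, 0, 0, 0]

```text
time: 5.58
tool_pos: [0.473, 0.0305, 0.0758]
tool_rot: [3.141, 0.0, 2.992]
contact_force: [0.5, 0.8, -5.7]
opening: 0.0495
grip_force: 40.0
```

Request:
step_arm:
  commands:
    - [0, 0, 0, -0.1, 0, 0, 0]
    - [0, 0, 0, -0.2, 0, 0, 0]
    - [0, 0, 0, -0.2, 0, 0, 0]

```text
time: 5.83
tool_pos: [0.4729, 0.0305, 0.0737]
tool_rot: [3.141, -0.0, 2.992]
contact_force: [0.6, -0.3, -5.5]
opening: 0.0494
grip_force: 40.0
```

Request:
step_arm:
  commands:
    - [0, 0, 0, -0.1, 0, 0, 0]
    - [0, 0, 0, -0.1, 0, 0, 0]
    - [0, 0, 0, -0.1, 0, 0, 0]

```text
time: 6.08
tool_pos: [0.4734, 0.0305, 0.0733]
tool_rot: [3.141, 0.001, 2.992]
contact_force: [-0.9, 0.8, 2.3]
opening: 0.0497
grip_force: 40.0
```

Request:
step_arm:
  commands:
    - [1, 0, 0, 0, 0, 0, 0]
    - [1, 0, 0, 0, 0, 0, 0]
    - [1, 0, 0, 0, 0, 0, 0]
    - [1, 0, 0, 0, 0, 0, 0]
    - [1, 0, 0, 0, 0, 0, 0]

```text
time: 6.5
tool_pos: [0.473, 0.0305, 0.0727]
tool_rot: [3.142, 0.0, 2.992]
contact_force: [-1.5, -0.6, 0.6]
opening: 0.0783
grip_force: 0.0
```

Request:
step_arm:
  commands:
    - [1, 0, 0, 1, 0, 0, 0]
    - [1, 0, 0, 4, 0, 0, 0]
    - [1, 0, 0, 8, 0, 0, 0]
    - [1, 0, 0, 12, 0, 0, 0]
    - [1, 0, 0, 15, 0, 0, 0]

```text
time: 6.92
tool_pos: [0.4734, 0.0305, 0.2258]
tool_rot: [3.141, 0.003, 2.992]
contact_force: [2.2, -0.1, -0.4]
opening: 0.0917
grip_force: 0.0
```

Request:
step_arm:
  commands:
    - [1, 2, -4, 0, 0, 0, 0]
    - [1, 3, -8, 0, 0, 0, 0]
    - [1, 4, -12, 0, 0, 0, 0]
    - [1, 5, -16, 0, 0, 0, 0]
    - [1, 6, -19, 0, 0, 0, 0]

```text
time: 7.33
tool_pos: [0.533, -0.1624, 0.2227]
tool_rot: [-3.141, 0.0, 2.991]
contact_force: [0.3, -0.3, -0.3]
opening: 0.0919
grip_force: 0.0
```

Request:
step_arm:
  commands:
    - [1, 2, -4, 0, 0, 0, 0]
    - [1, 4, -7, 0, 0, 0, 0]
    - [1, 4, -7, 0, 0, 0, 0]
    - [1, 4, -7, 0, 0, 0, 0]

```text
time: 7.67
tool_pos: [0.5731, -0.2313, 0.2212]
tool_rot: [3.141, -0.002, 2.989]
contact_force: [0.1, 1.0, 0.3]
opening: 0.0917
grip_force: 0.0
```

```bash
python3 - <<'E'
from h import *
s=observe();print(s["tool_pos"],s["tool_rot"],s["qpos"])
w=camera_model("wrist");im=read_camera("wrist");cv2.imwrite("pics/w5.png",im[:,:,::-1]);np.save("w5.npy",w["world_to_cam"])
E
```

```text
[ 0.57307249 -0.23128412  0.22120648] [ 3.14083189e+00 -1.69984746e-03  2.98923952e+00] [-5.07602208e-01  5.20301352e-01  1.25556924e+00  1.24578407e-04
  1.36758038e+00 -1.92607001e+00]
```

View pics/w5.png

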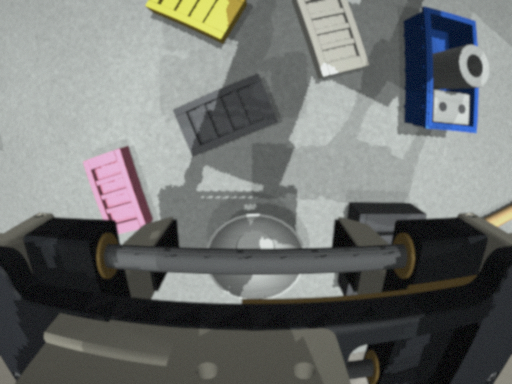

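The dark plate is clear at about (226,114). The bush stands in the bin at (460,67), next to the block, and the dish is below.

Request:
step_arm:
  commands:
    - [1, 0, 0, 2, 0.1, -0.055, 0]
    - [1, 0, 0, 2, 0.2, -0.11, 0]
    - [1, 0, 0, 2, 0.3, -0.165, 0]
    - [1, 0, 0, 2, 0.3, -0.165, 0]

```text
time: 8.05
tool_pos: [0.5712, -0.2307, 0.2422]
tool_rot: [2.815, 0.116, 2.969]
contact_force: [0.0, 0.3, -0.8]
opening: 0.0918
grip_force: 0.0
```

```bash
python3 - <<'E'
from h import *
s=observe();print(s["tool_pos"],s["tool_rot"],s["qpos"])
im=cv2.imread("pics/w5.png");w=camera_model("wrist");w["world_to_cam"]=np.load("w5.npy");g=cv2.cvtColor(im,cv2.COLOR_BGR2HSV)[:,:,2]
def cont(mask,roi):
    k=np.zeros(mask.shape,np.uint8);x0,y0,x1,y1=roi;k[y0:y1,x0:x1]=mask[y0:y1,x0:x1]
    return max(cv2.findContours(k,cv2.RETR_EXTERNAL,cv2.CHAIN_APPROX_NONE)[0],key=cv2.contourArea)[:,0,:]
print(g[114,165:290:4])
for t in (105,120,130):
    c=cont(cv2.morphologyEx((g<t).astype(np.uint8),cv2.MORPH_OPEN,np.ones((5,5))),(165,65,290,165));print("plate",rect(onplane(w,c,.03,True)),cv2.minAreaRect(c))
c=cont((g>180),(430,40,492,90));print("bush",rect(onplane(w,c,.105,True)))
E
```

```text
[ 0.57123271 -0.23069139  0.24224987] [2.81457312 0.11606966 2.96915755] [-0.68467147  0.50791764  1.27050123  0.34346892  1.43701747 -2.16115274]
[181 182 173 108 107 109  92 121 119 113  83  45  67  68  65  63  57  63
  66  67  58  64  66  68  66  69  70  67  84 102 108 108]
plate ((500.8584899902344, -252.3425750732422), (66.3197250366211, 118.94149780273438), 13.019418716430664) ((229.20550537109375, 112.38944244384766), (56.50542068481445, 100.11482238769531), 68.0615234375)
plate ((491.5165100097656, -240.76687622070312), (88.84243774414062, 145.68927001953125), 12.049803733825684) ((237.40328979492188, 103.20398712158203), (75.17396545410156, 123.78416442871094), 68.8951644897461)
plate ((503.9171142578125, -249.04617309570312), (135.6085205078125, 117.95318603515625), 81.52762603759766) ((232.0, 114.5), (99.0, 114.0), 90.0)
bush ((472.7337646484375, 32.60154724121094), (47.734283447265625, 48.673458099365234), 37.597442626953125)
```

```bash
cat >> h.py <<'E'
from scipy.spatial.transform import Rotation as R
def tool(yaw_deg,tilt_deg,tilt_axis_deg):
    a=np.radians(tilt_axis_deg);return R.from_rotvec(np.radians(tilt_deg)*np.array([np.cos(a),np.sin(a),0]))*R.from_euler("xyz",[np.pi,0,np.radians(yaw_deg)])
def rel(p,Rt):
    s=observe();Rc=R.from_euler("xyz",s["tool_rot"]);v=(Rt*Rc.inv()).as_rotvec()
    print("shift cm",np.round((np.array(p)-s["tool_pos"])*100,2),"rotvec",np.round(v,3),"deg",np.degrees(np.linalg.norm(v)).round(1));return v
E
python3 - <<'E'
from h import *
rel([.5012,-.2538,.13],tool(103,30,193))
E
```

```text
shift cm [ -7.    -2.31 -11.22] rotvec [-0.54  -0.084 -1.248] deg 78.0
```

Request:
step_arm:
  commands:
    - [1, -1, 0, 0, -0.049, -0.008, -0.113]
    - [1, -2, -1, 0, -0.097, -0.015, -0.225]
    - [1, -3, -1, 0, -0.146, -0.023, -0.337]
    - [1, -5, -2, 0, -0.195, -0.03, -0.45]
    - [1, -7, -2.3, -2, -0.243, -0.038, -0.562]

```text
time: 8.47
tool_pos: [0.5041, -0.2531, 0.227]
tool_rot: [3.027, 0.263, 2.443]
contact_force: [-0.1, 0.1, -0.7]
opening: 0.0919
grip_force: 0.0
```

Request:
step_arm:
  commands:
    - [1, 0, 0, -1, -0.049, -0.008, -0.113]
    - [1, 0, 0, -3, -0.097, -0.015, -0.225]
    - [1, 0, 0, -5, -0.146, -0.023, -0.337]
    - [1, 0, 0, -6, -0.195, -0.03, -0.45]
    - [1, 0, 0, -7, -0.243, -0.038, -0.562]

```text
time: 8.88
tool_pos: [0.5021, -0.251, 0.1583]
tool_rot: [3.129, 0.413, 2.046]
contact_force: [-0.2, -0.2, -0.4]
opening: 0.0917
grip_force: 0.0
```

Request:
step_arm:
  commands:
    - [1, 0, 0, 0, -0.05, -0.008, -0.12]
    - [1, 0, 0, 0, -0.05, -0.008, -0.12]
    - [1, 0, 0, 0, -0.05, -0.008, -0.12]

```text
time: 9.13
tool_pos: [0.5028, -0.2505, 0.1584]
tool_rot: [-3.14, 0.46, 1.936]
contact_force: [-0.4, 0.2, 0.4]
opening: 0.0917
grip_force: 0.0
```

```bash
python3 - <<'E'
from h import *
print(observe()["tool_pos"],observe()["qpos"])
rel([.5012,-.2538,.009],tool(103,30,193))
w=camera_model("wrist");im=read_camera("wrist");cv2.imwrite("pics/w6.png",im[:,:,::-1]);np.save("w6.npy",w["world_to_cam"])
print(project(w,[.5,-.252,.03],True))
E
```

```text
[ 0.5027764  -0.2504938   0.15841925] [-0.41944546  0.35523491  1.82027267 -0.51362073  0.69783584 -0.4307543 ]
shift cm [ -0.16  -0.33 -14.94] rotvec [-0.06  -0.02  -0.137] deg 8.7
[[252.78627968 124.72376765]]
```

Request:
step_arm:
  commands:
    - [1, -0.1, -0.1, -2, -0.03, -0.01, -0.07]
    - [1, -0.1, -0.3, -4, -0.06, -0.02, -0.137]
    - [1, -0.1, -0.3, -6, -0.06, -0.02, -0.137]
    - [1, -0.1, -0.3, -8, -0.06, -0.02, -0.137]
    - [1, -0.1, -0.3, -8, -0.06, -0.02, -0.137]

```text
time: 9.6
tool_pos: [0.4992, -0.2547, 0.0752]
tool_rot: [-3.137, 0.518, 1.799]
contact_force: [-0.8, 0.7, -0.5]
opening: 0.0919
grip_force: 0.0
```

```bash
python3 - <<'E'
from h import *
for i in range(3):
  print(observe()["tool_pos"]);rel([.5012,-.2538,.009],tool(103,30,193))
  w=camera_model("wrist");im=read_camera("wrist")
cv2.imwrite("pics/w7.png",im[:,:,::-1]);np.save("w7.npy",w["world_to_cam"])
for f in "67":
    im=cv2.imread(f"pics/w{f}.png");w["world_to_cam"]=np.load(f"w{f}.npy");g=cv2.cvtColor(im,cv2.COLOR_BGR2HSV)[:,:,2]
    k=cv2.morphologyEx(((g<100)).astype(np.uint8),cv2.MORPH_OPEN,np.ones((3,3)));k[205:]=0
    c=max(cv2.findContours(k,cv2.RETR_EXTERNAL,cv2.CHAIN_APPROX_NONE)[0],key=cv2.contourArea)[:,0,:];print("plate",rect(onplane(w,c,.03,True)),cv2.boundingRect(c))
    print(g[120,160:340:6])
E
```

```text
[ 0.49922298 -0.25467635  0.07516882]
shift cm [ 0.2   0.09 -6.62] rotvec [-0.005 -0.005  0.001] deg 0.4
[ 0.50006585 -0.25529786  0.07713003]
shift cm [ 0.11  0.15 -6.81] rotvec [-0.004 -0.003  0.002] deg 0.3
[ 0.50096516 -0.25583564  0.07857597]
shift cm [ 0.02  0.2  -6.96] rotvec [-0.003 -0.001  0.002] deg 0.2
plate ((484.2003479003906, -222.20751953125), (91.652587890625, 174.39047241210938), 32.12167739868164) (175, 0, 124, 170)
[192 186 185 186 190 193 133 117 114 100  85  69  43  43  52  55  60  63
  68  53  59  66 114 114 114 107 111 118 109 114]
plate ((487.5419921875, -230.85166931152344), (92.86500549316406, 92.28538513183594), 17.08090591430664) (158, 77, 164, 121)
[183 139 138 133 119 106 105  92  53  60  59  65  62  61  57  69  64  54
  60  51  54  52  50  60  52 112 133 134 131 109]
```

View pics/w7.png

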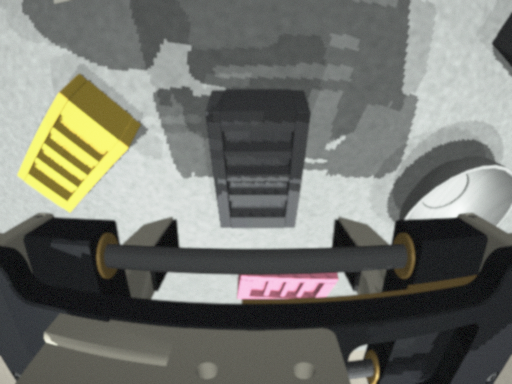

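```bash
python3 - <<'E'
from h import *
w=camera_model("wrist");w["world_to_cam"]=np.load("w7.npy")
d=np.array([np.cos(np.radians(103)),np.sin(np.radians(103))]);c=np.array([-d[1],d[0]]);C=np.array([.5005,-.252])
for a,b in((55,31),(55,-31),(-55,31),(-55,-31)):print(a,b,project(w,np.r_[C+d*a/1e3+c*b/1e3,.03],True))
E
```

```text
55 31 [[202.71755502 102.5571889 ]]
55 -31 [[311.00706289 102.46348052]]
-55 31 [[218.88072276 223.1651657 ]]
-55 -31 [[294.44944585 223.02987403]]
```

The plate is centred between the fingers at (208–308, 90–228). The yellow decoy at (78,150), the pink one at (287,287) and the dish at (465,190) are clear of it.

```bash
python3 - <<'E'
from h import *
w=camera_model("wrist");w["world_to_cam"]=np.load("w7.npy")
g=cv2.imread("pics/w7.png").max(2)
for c in (230,258,290):print(c,g[80:236:3,c])
for r in (95,110,130,160,200,220):print(r,g[r,196:226:2],g[r,286:320:2])
P=onplane(w,[[211,122],[307,122],[221,227],[296,227]],.03,True);print(P[:,:2]*1000)
d=np.array([np.cos(np.radians(103)),np.sin(np.radians(103))]);cc=np.array([-d[1],d[0]])
print((P[:,:2]*1000-[500.5,-252])@np.c_[d,cc])
print((onplane(w,[[208,90],[309,90]],0,True)[:,:2]*1000-[500.5,-252])@np.c_[d,cc], (onplane(w,[[221,227],[296,227]],0.03,True)[:,:2]*1000-[500.5,-252])@np.c_[d,cc])
E
```

```text
230 [102 104 102  72  50  46  44  49  54  50  54  58  58  60  74  71  71  77
  83  77  68  54  54  54  65  67  79  77  69  58  54  51  82 117  89  91
  64  52  78 117  98  63  62  53  62  67 107 115 115 162 223 219]
258 [ 92  87  87  62  49  54  50  52  53  54  53  59  61  60  73  72  71  69
  69  69  65  53  50  49  66  67  78  77  72  52  52  52  84 121  97 115
  70  59  78 120 124 125 110  66  63  63 112 124 126 148 220 218]
290 [ 81  85  84  70  51  53  50  47  49  51  50  57  52  54  58  72  68  68
  64  58  52  48  46  52  61  64  57  44  47  49  49  56  65  83  94  71
  77 114 123 123 124 122 123 123 122 121 124 125 122 166 214 219]
95 [150 160 154 114 116 124 133 100  62  59  61  61  57  53  50] [ 54  47  53  50  49  48  48  51  52  57  82  89 110 117 113 115 125]
110 [90 88 91 88 85 71 60 55 54 54 54 51 49 50 50] [ 49  54  50  51  53  47  51  53  54  55  53  59 100 126 133 129 131]
130 [93 95 94 91 93 84 69 68 70 71 67 71 63 65 70] [ 67  67  72  67  60  68  70  69  66  69  68 100 127 131 132 135 131]
160 [128 130 133 135 133 124 118 113  80  76  77  74  75  73  56] [ 65  60  44  61  68  66  68  68  71 135 208 215 208 201 192 191 211]
200 [220 222 222 226 223 220 219 221 218 209 178 125 126 121 125] [ 93 112 124 122 122 124 153 209 214 213 212 212 215 219 218 213 217]
220 [221 223 220 218 219 220 219 218 219 224 225 212 139 123 123] [118 124 122 123 132 195 215 209 214 218 219 218 216 215 220 219 217]
[[ 464.48873318 -217.69520971]
 [ 520.37695282 -204.79012521]
 [ 485.08283958 -317.3023002 ]
 [ 546.09073291 -303.46547948]]
[[ 41.52633317  27.37140164]
 [ 41.52854727 -29.98741892]
 [-60.16049999  29.71184088]
 [-60.40210601 -32.8450315 ]]
[[ 48.36360882  32.48575229]
 [ 48.39883826 -35.00665162]] [[-60.16049999  29.71184088]
 [-60.40210601 -32.8450315 ]]
```

Request:
step_arm:
  commands:
    - [1, 0.2, -0.2, -2, 0, 0, 0]
    - [1, 0.2, -0.2, -4, 0, 0, 0]
    - [1, 0.2, -0.2, -5, 0, 0, 0]
    - [1, 0.2, -0.2, -6, 0, 0, 0]
    - [1, 0.2, -0.2, -6, 0, 0, 0]

```text
time: 10.17
tool_pos: [0.504, -0.2582, 0.0195]
tool_rot: [3.141, 0.519, 1.793]
contact_force: [-0.5, -0.6, -0.2]
opening: 0.092
grip_force: 0.0
```

Request:
step_arm:
  commands:
    - [1, 0, 0, -0.5, 0, 0, 0]
    - [1, 0, 0, -0.9, 0, 0, 0]
    - [1, 0, 0, -0.9, 0, 0, 0]

```text
time: 10.42
tool_pos: [0.5064, -0.2583, 0.0135]
tool_rot: [-3.14, 0.515, 1.793]
contact_force: [0.7, 0.2, -0.8]
opening: 0.092
grip_force: 0.0
```

Request:
step_arm:
  commands:
    - [1, -0.2, 0, -0.2, 0, 0, 0]
    - [1, -0.2, 0, -0.2, 0, 0, 0]
    - [0, -0.2, 0, -0.2, 0, 0, 0]
    - [0, -0.2, 0, -0.2, 0, 0, 0]
    - [0, -0.2, 0, -0.2, 0, 0, 0]
  grip_force: 55

```text
time: 10.83
tool_pos: [0.5045, -0.2579, 0.0118]
tool_rot: [-3.138, 0.512, 1.794]
contact_force: [-0.4, -0.5, 0.4]
opening: 0.0763
grip_force: 0.0
```

Request:
step_arm:
  commands:
    - [0, 0, 0, 0, 0, 0, 0]
    - [0, 0, 0, 0, 0, 0, 0]
    - [0, 0, 0, 0, 0, 0, 0]
    - [0, 0, 0, 0, 0, 0, 0]

```text
time: 11.17
tool_pos: [0.5041, -0.258, 0.0116]
tool_rot: [-3.137, 0.512, 1.794]
contact_force: [-1.9, 0.9, 1.7]
opening: 0.0615
grip_force: 55.0
```

Request:
step_arm:
  commands:
    - [0, 0, 0, 1, 0, 0, 0]
    - [0, 0, 0, 3, 0, 0, 0]
    - [0, 0, 0, 6, 0, 0, 0]
    - [0, 0, 0, 9, 0, 0, -0.12]
    - [0, 0, 0, 11, 0, 0, -0.24]

```text
time: 11.58
tool_pos: [0.5038, -0.2572, 0.1234]
tool_rot: [-3.138, 0.51, 1.548]
contact_force: [1.0, -0.7, -4.9]
opening: 0.0617
grip_force: 55.0
```

Request:
step_arm:
  commands:
    - [0, 0, 0, 1, 0, 0, -0.12]
    - [0, 0, 0, 2, 0, 0, -0.24]
    - [0, 0, 0, 2, 0, 0, -0.36]
    - [0, 0, 0, 2, 0, 0, -0.48]
    - [0, 0, 0, 2, 0, 0, -0.6]

```text
time: 12.0
tool_pos: [0.5045, -0.257, 0.1409]
tool_rot: [-3.136, 0.511, 0.949]
contact_force: [0.3, -0.6, -4.9]
opening: 0.0616
grip_force: 55.0
```

Request:
step_arm:
  commands:
    - [0, 0, 0, 0, 0, 0, -0.05]
    - [0, 0, 0, 0, 0, 0, -0.05]

```text
time: 12.17
tool_pos: [0.5049, -0.2581, 0.1402]
tool_rot: [-3.136, 0.511, 0.902]
contact_force: [-0.9, 0.4, -4.9]
opening: 0.0617
grip_force: 55.0
```

```bash
python3 - <<'E'
from h import *
s=observe();print(s["tool_pos"],s["qpos"],s["opening"]);print(R.from_euler("xyz",s["tool_rot"]).as_matrix().round(3))
rel([.5,-.24,.16],tool(53,30,143));rel([.5,-.24,.16],tool(53,-60,143))
E
```

```text
[ 0.50485627 -0.258095    0.14022059] [-0.34752223  0.62724075  1.41905096 -0.49915663  1.31039408  0.50645174] 0.06165349531478918
[[ 0.541  0.783 -0.307]
 [ 0.684 -0.622 -0.381]
 [-0.489 -0.005 -0.872]]
shift cm [-0.49  1.81  1.98] rotvec [-0.013  0.004  0.026] deg 1.6
shift cm [-0.49  1.81  1.98] rotvec [ 1.23  -0.957  0.017] deg 89.3
```

Request:
step_arm:
  commands:
    - [0, 0, 0.4, 0, 0.095, -0.075, 0]
    - [0, 0, 0.8, 0, 0.189, -0.15, 0]
    - [0, 0, 1, 0, 0.284, -0.225, 0]
    - [0, 0, 1, 0, 0.378, -0.301, 0]
    - [0, 0, 1, 0, 0.473, -0.376, 0]

```text
time: 12.58
tool_pos: [0.5044, -0.2475, 0.1422]
tool_rot: [3.14, -0.097, 0.906]
contact_force: [-1.8, 1.0, -4.3]
opening: 0.0615
grip_force: 55.0
```

Request:
step_arm:
  commands:
    - [0, 0, 0, 0, 0.095, -0.075, 0]
    - [0, 0, 0, 0, 0.189, -0.15, 0]
    - [0, 0, 0, 0, 0.284, -0.225, 0]
    - [0, 0, 0, 0, 0.378, -0.301, 0]
    - [0, 0, 0, 0, 0.473, -0.376, 0]

```text
time: 13.0
tool_pos: [0.5039, -0.2485, 0.142]
tool_rot: [3.135, -0.7, 0.908]
contact_force: [-0.7, 1.4, -5.3]
opening: 0.0617
grip_force: 55.0
```

```bash
python3 - <<'E'
from h import *
s=observe();print(s["tool_pos"],s["qpos"],s["opening"])
rel([.5,-.24,.16],tool(52,-60.7,142))
E
```

```text
[ 0.50387045 -0.24847417  0.14200442] [-0.96478816  0.57002114  1.63985059  0.70537931  1.25806312 -0.63795127] 0.06166594171731271
shift cm [-0.39  0.85  1.8 ] rotvec [ 0.286 -0.218  0.005] deg 20.6
```

Request:
step_arm:
  commands:
    - [0, 0, 0, 0, 0.095, -0.075, 0]
    - [0, 0, 0, 0, 0.189, -0.15, 0]
    - [0, 0, 0, 0, 0.282, -0.224, 0]
    - [0, 0, 0, -2, 0.282, -0.224, 0]
    - [0, 0, 0, -4, 0.282, -0.224, 0]

```text
time: 13.42
tool_pos: [0.5032, -0.2488, 0.0993]
tool_rot: [3.137, -1.054, 0.905]
contact_force: [0.3, -0.0, -4.0]
opening: 0.0614
grip_force: 55.0
```

Request:
step_arm:
  commands:
    - [0, 0, 0, -0.5, 0, 0, 0]
    - [0, 0, 0, -0.5, 0, 0, 0]

```text
time: 13.58
tool_pos: [0.5037, -0.2472, 0.095]
tool_rot: [-3.141, -1.056, 0.903]
contact_force: [-0.4, 0.0, -4.1]
opening: 0.0618
grip_force: 55.0
```

```bash
python3 - <<'E'
from h import *
s=observe();print(s["tool_pos"],s["tool_rot"],s["qpos"])
im=read_camera("scene");cv2.imwrite("pics/s8.png",cv2.resize(im[110:260,170:370,::-1],None,fx=4,fy=4,interpolation=cv2.INTER_CUBIC))
E
```

```text
[ 0.50371577 -0.24719915  0.09497029] [-3.14102844 -1.0560173   0.90289142] [-1.08399873  0.79986951  1.65994706  0.93791659  1.40984593 -0.94709648]
```

View pics/s8.png

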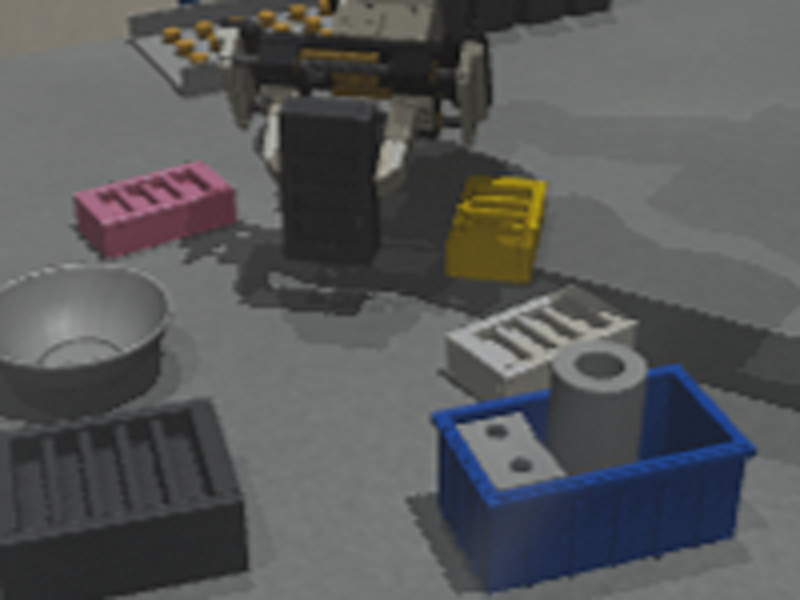

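The scene crop shows the plate held upright at (330,180), just clear of the bench. The pink and yellow decoys are untouched, and the bush stands upright in the bin beside the block.

Request:
step_arm:
  commands:
    - [0, 0, 0, -1.5, 0, 0, 0]
    - [0, 0, 0, -2.7, 0, 0, 0]
    - [0, 0, 0, -3.4, 0, 0, 0]
    - [0, 0, 0, -3.6, 0, 0, 0]
    - [0, 0, 0, -3.6, 0, 0, 0]

```text
time: 14.05
tool_pos: [0.5045, -0.2477, 0.0606]
tool_rot: [3.137, -1.057, 0.907]
contact_force: [-0.2, 0.4, -3.8]
opening: 0.0612
grip_force: 55.0
```

Request:
step_arm:
  commands:
    - [0, 0, 0, -0.15, 0, 0, 0]
    - [0, 0, 0, -0.3, 0, 0, 0]
    - [0, 0, 0, -0.3, 0, 0, 0]

```text
time: 14.3
tool_pos: [0.5045, -0.248, 0.0578]
tool_rot: [3.136, -1.057, 0.908]
contact_force: [-1.0, 0.2, -4.7]
opening: 0.0616
grip_force: 55.0
```

Request:
step_arm:
  commands:
    - [0, 0, 0, -0.1, 0, 0, 0]
    - [0, 0, 0, -0.2, 0, 0, 0]
    - [0, 0, 0, -0.2, 0, 0, 0]

```text
time: 14.55
tool_pos: [0.5044, -0.2479, 0.0556]
tool_rot: [3.137, -1.057, 0.907]
contact_force: [-0.6, -0.0, -4.0]
opening: 0.0618
grip_force: 55.0
```

Request:
step_arm:
  commands:
    - [0, 0, 0, -0.1, 0, 0, 0]
    - [0, 0, 0, -0.1, 0, 0, 0]
    - [0, 0, 0, -0.1, 0, 0, 0]

```text
time: 14.8
tool_pos: [0.5045, -0.248, 0.0547]
tool_rot: [3.136, -1.057, 0.907]
contact_force: [-1.1, 0.5, -3.6]
opening: 0.0614
grip_force: 55.0
```

Request:
step_arm:
  commands:
    - [0, 0, 0, -0.1, 0, 0, 0]
    - [0, 0, 0, -0.1, 0, 0, 0]
    - [0, 0, 0, -0.1, 0, 0, 0]

```text
time: 15.05
tool_pos: [0.5045, -0.248, 0.0546]
tool_rot: [3.136, -1.058, 0.908]
contact_force: [-2.6, -0.9, 5.8]
opening: 0.0622
grip_force: 55.0
```

Request:
step_arm:
  commands:
    - [0, 0, 0, -0.1, 0, 0, 0]
    - [0, 0, 0, -0.1, 0, 0, 0]
    - [0, 0, 0, -0.1, 0, 0, 0]

```text
time: 15.3
tool_pos: [0.5045, -0.248, 0.0545]
tool_rot: [3.135, -1.06, 0.909]
contact_force: [-4.9, -3.4, 11.0]
opening: 0.0618
grip_force: 55.0
```

Request:
step_arm:
  commands:
    - [0, 0, 0, 0.1, 0, 0, 0]
    - [0.85, 0, 0, 0.1, 0, 0, 0]
    - [0.85, 0, 0, 0.1, 0, 0, 0]
    - [0.95, 0, 0, 0.1, 0, 0, 0]
    - [0.95, 0, 0, 0.1, 0, 0, 0]

```text
time: 15.72
tool_pos: [0.5045, -0.2478, 0.0534]
tool_rot: [3.137, -1.057, 0.907]
contact_force: [0.5, 0.2, -0.6]
opening: 0.0835
grip_force: 0.0
```

Request:
step_arm:
  commands:
    - [0.95, 0, 0, 0, 0, 0, 0]
    - [0.95, -0.54, -0.69, 0.49, 0, 0, 0]
    - [0.95, -1.6, -2.05, 1.5, 0, 0, 0]
    - [0.95, -2.7, -3.45, 2.5, 0, 0, 0]
    - [0.95, -4.3, -5.5, 4, 0, 0, 0]

```text
time: 16.13
tool_pos: [0.4608, -0.3024, 0.0937]
tool_rot: [3.141, -1.058, 0.905]
contact_force: [0.2, -0.1, -0.2]
opening: 0.0873
grip_force: 0.0
```

Request:
step_arm:
  commands:
    - [1, -1, -1.4, 1, 0, 0, 0]
    - [1, -2, -2.8, 3, 0, 0, 0]
    - [1, -2, -2.8, 6, -0.095, 0.075, 0]
    - [1, -2, -2.8, 9, -0.19, 0.15, 0]
    - [1, -2, -2.8, 12, -0.285, 0.225, 0]

```text
time: 16.55
tool_pos: [0.4402, -0.3327, 0.2145]
tool_rot: [3.14, -0.689, 0.9]
contact_force: [1.6, -0.5, 0.3]
opening: 0.0919
grip_force: 0.0
```

```bash
python3 - <<'E'
from h import *
rel([.50,-.27,.25],tool(52,0,142))
for n in("top","scene"):
    im=read_camera(n);cv2.imwrite(f"pics/{n}9.png",im[:,:,::-1])
E
```

```text
shift cm [5.98 6.27 3.55] rotvec [-0.54   0.427  0.008] deg 39.5
```

Request:
step_arm:
  commands:
    - [1, 0, 0, 1, -0.09, 0.071, 0]
    - [1, 0, 0, 2, -0.18, 0.142, 0]
    - [1, 1, 1, 3, -0.27, 0.213, 0]
    - [1, 2, 2, 3.5, -0.36, 0.285, 0]
    - [1, 2.5, 3.3, 3.5, -0.45, 0.356, 0]

```text
time: 17.07
tool_pos: [0.4672, -0.2992, 0.251]
tool_rot: [3.135, -0.115, 0.903]
contact_force: [0.1, 0.4, -0.9]
opening: 0.0919
grip_force: 0.0
```

Request:
step_arm:
  commands:
    - [1, 0, 0, 0, -0.09, 0.07, 0]
    - [1, 0, 0, 0, -0.09, 0.07, 0]
    - [1, 0, 0, 0, -0.09, 0.07, 0]

```text
time: 17.32
tool_pos: [0.4669, -0.2966, 0.2485]
tool_rot: [3.141, -0.008, 0.908]
contact_force: [-0.4, -0.0, -0.0]
opening: 0.0919
grip_force: 0.0
```

```bash
python3 - <<'E'
from h import *
print(observe()["tool_pos"]);rel([.502,-.251,.25],tool(52,0,142))
w=camera_model("wrist");im=read_camera("wrist");cv2.imwrite("pics/w10.png",im[:,:,::-1]);np.save("w10.npy",w["world_to_cam"])
a=np.radians(52);d=np.array([np.cos(a),np.sin(a)]);c=np.array([-d[1],d[0]]);C=np.array([.5023,-.2509])
for i,j in((15,31),(15,-31),(-15,31),(-15,-31)):print(i,j,project(w,np.r_[C+d*i/1e3+c*j/1e3,.11],True),project(w,np.r_[C+d*i/1e3+c*j/1e3,0],True))
E
```

```text
[ 0.46690271 -0.29657167  0.24849252]
shift cm [3.51 4.56 0.15] rotvec [-0.006  0.005 -0.   ] deg 0.4
15 31 [[223.82608258 108.19160919]] [[232.22475186 109.06550003]]
15 -31 [[286.41630076 108.19639785]] [[277.96708969 109.06825456]]
-15 31 [[224.17316896 138.0377985 ]] [[232.39909155 130.90739524]]
-15 -31 [[286.06403    138.04005355]] [[277.78925237 130.90898636]]
```

View pics/w10.png

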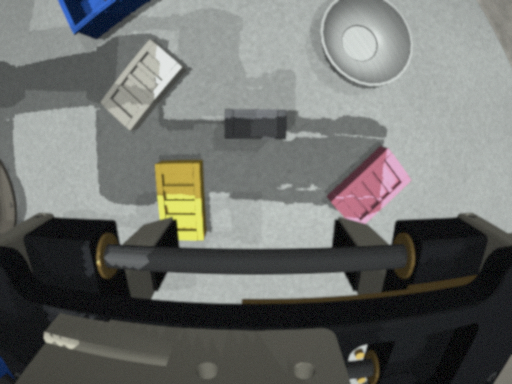

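The plate stands upright on the bench, released, with its top at (224–287, 109–138), exactly where predicted. Nothing is touching it. Next I take it from above.

Request:
step_arm:
  commands:
    - [1, 1.8, 2.3, 0, 0, 0, 0]
    - [1, 3.5, 4.5, 0, 0, 0, 0]
    - [1, 3.5, 4.5, -3, 0, 0, 0]
    - [1, 3.5, 4.5, -6, 0, 0, 0]
    - [1, 3.5, 4.5, -8, 0, 0, 0]

```text
time: 17.78
tool_pos: [0.4996, -0.2537, 0.1656]
tool_rot: [-3.139, -0.008, 0.902]
contact_force: [-0.5, 0.3, 0.0]
opening: 0.0917
grip_force: 0.0
```

Request:
step_arm:
  commands:
    - [1, 0, 0, 0, 0, 0, 0]
    - [1, 0, 0, 0, 0, 0, 0]

```text
time: 17.95
tool_pos: [0.5001, -0.2542, 0.1677]
tool_rot: [-3.139, -0.007, 0.901]
contact_force: [-0.0, -0.4, 0.4]
opening: 0.0914
grip_force: 0.0
```

```bash
python3 - <<'E'
from h import *
for i in range(2): 
    print(observe()["tool_pos"]);rel([.5023,-.2509,.069],tool(52,0,142));read_camera("top")
E
```

```text
[ 0.50011341 -0.25415757  0.16768906]
shift cm [ 0.22  0.33 -9.87] rotvec [-0.007  0.003  0.006] deg 0.5
[ 0.50106124 -0.25452277  0.16916499]
shift cm [  0.12   0.36 -10.02] rotvec [-0.005  0.005  0.006] deg 0.5
```

Request:
step_arm:
  commands:
    - [1, 0.2, 0.3, -2, -0.005, 0.004, 0.006]
    - [1, 0.2, 0.3, -4.5, -0.005, 0.004, 0.006]
    - [1, 0.2, 0.3, -7, -0.005, 0.004, 0.006]
    - [1, 0.2, 0.3, -9, -0.005, 0.004, 0.006]
    - [1, 0.2, 0.3, -9.9, -0.005, 0.004, 0.006]

```text
time: 18.47
tool_pos: [0.503, -0.2502, 0.0688]
tool_rot: [3.141, 0.0, 0.91]
contact_force: [-0.2, -0.8, 0.2]
opening: 0.0917
grip_force: 0.0
```

Request:
step_arm:
  commands:
    - [0, 0, 0, 0, 0, 0, 0]
    - [0, 0, 0, 0, 0, 0, 0]
    - [0, 0, 0, 0, 0, 0, 0]
    - [0, 0, 0, 0, 0, 0, 0]
    - [0, 0, 0, 0, 0, 0, 0]
  grip_force: 50

```text
time: 18.88
tool_pos: [0.504, -0.2503, 0.071]
tool_rot: [3.138, 0.0, 0.91]
contact_force: [-3.8, 3.4, 2.7]
opening: 0.0631
grip_force: 2.0
```

Request:
step_arm:
  commands:
    - [0, 0, 0, 0, 0, 0, 0]
    - [0, 0, 0, 0, 0, 0, 0]

```text
time: 19.05
tool_pos: [0.5039, -0.2502, 0.0709]
tool_rot: [3.138, 0.0, 0.911]
contact_force: [-1.7, 1.6, 7.8]
opening: 0.0616
grip_force: 49.9
```

Request:
step_arm:
  commands:
    - [0, 0, 0, 1, 0, 0, 0]
    - [0, 0, 0, 4, 0, 0, 0]
    - [0, 0, 0, 8, 0, 0, 0]
    - [0, 0, 0, 12, 0, 0, 0]
    - [0, 0, 0, 15, 0, 0, 0]

```text
time: 19.47
tool_pos: [0.5036, -0.2499, 0.2229]
tool_rot: [3.138, 0.0, 0.911]
contact_force: [0.8, -1.0, -3.9]
opening: 0.0619
grip_force: 49.9
```

Request:
step_arm:
  commands:
    - [0, -1, 2.5, 1, 0, 0, -0.12]
    - [0, -2, 5.5, 1, 0, 0, -0.24]
    - [0, -3, 8.5, 1, 0, 0, -0.36]
    - [0, -4, 11.5, 1, 0, 0, -0.48]
    - [0, -5, 14.5, 1, 0, 0, -0.6]

```text
time: 19.88
tool_pos: [0.4522, -0.1035, 0.2297]
tool_rot: [3.141, 0.001, 0.304]
contact_force: [0.4, 1.3, -4.5]
opening: 0.0619
grip_force: 49.9
```

Request:
step_arm:
  commands:
    - [0, -1, 3, 0, 0, 0, -0.12]
    - [0, -2, 6, 0, 0, 0, -0.24]
    - [0, -2.6, 9, 0, 0, 0, -0.36]
    - [0, -2.6, 12, 0, 0, 0, -0.46]
    - [0, -2.6, 14.3, 0, 0, 0, -0.46]

```text
time: 20.3
tool_pos: [0.4262, 0.0401, 0.2299]
tool_rot: [3.141, 0.001, -0.155]
contact_force: [0.1, -0.4, -3.7]
opening: 0.0615
grip_force: 49.9
```

Request:
step_arm:
  commands:
    - [0, 0, 0, 0, 0, 0, 0]
    - [0, 0, 0, 0, 0, 0, 0]
    - [0, 0, 0, 0, 0, 0, 0]

```text
time: 20.55
tool_pos: [0.4272, 0.0378, 0.2297]
tool_rot: [3.14, 0.001, -0.149]
contact_force: [-0.8, -0.5, -4.0]
opening: 0.0614
grip_force: 49.9
```

```bash
python3 - <<'E'
from h import *
for i in range(2): 
    print(observe()["tool_pos"]);rel([.4277,.0378,.22],tool(-8.54,0,0));im=read_camera("top")
w=camera_model("wrist");im=read_camera("wrist");cv2.imwrite("pics/w11.png",im[:,:,::-1]);np.save("w11.npy",w["world_to_cam"])
print(observe()["opening"],project(w,[.4277,.0378,.11],True))
E
```

```text
[0.42718889 0.03780511 0.22967114]
shift cm [ 0.05 -0.   -0.97] rotvec [ 0.002 -0.001 -0.   ] deg 0.1
[0.42732975 0.03748004 0.22964201]
shift cm [ 0.04  0.03 -0.96] rotvec [ 0.002 -0.001  0.001] deg 0.1
0.06152242740586283 [[253.8968119  182.90777607]]
```

```bash
python3 - <<'E'
from h import *
w=camera_model("wrist");w["world_to_cam"]=np.load("w11.npy");im=cv2.imread("pics/w11.png")
u=np.array([np.cos(np.radians(171.46)),np.sin(np.radians(171.46))]);B=np.array([.4752,.0307])
v=np.array([-u[1],u[0]])
for x in (29,31,33,35,37):
    print(x,[project(w,np.r_[B+u*x/1e3+v*y/1e3,.1587],True)[0].round(1).tolist() for y in (-31,0,31)],project(w,np.r_[B+u*x/1e3,.2687],True)[0].round(1))
print("bush c, rim",project(w,[.4727,.0326,.105],True),project(w,np.r_[B+u*68/1e3,.064],True),project(w,np.r_[B+u*76/1e3,.064],True))
print("bush edge+x",project(w,np.r_[B+u*.0278,.105],True))
for c in (240,254,270):print(c,[im[r,c].tolist() for r in range(100,222,3)])
E
```

```text
29 [[214.6, 174.8], [253.6, 174.7], [292.7, 174.7]] [252.8 230.2]
31 [[214.7, 177.3], [253.6, 177.2], [292.7, 177.1]] [252.8 234.4]
33 [[214.7, 179.7], [253.7, 179.6], [292.6, 179.6]] [252.9 238.6]
35 [[214.8, 182.2], [253.7, 182.1], [292.5, 182.0]] [252.9 242.7]
37 [[214.9, 184.6], [253.7, 184.5], [292.5, 184.5]] [252.9 246.7]
bush c, rim [[252.17971085 135.42443612]] [[254.01377096 190.04781542]] [[254.0311647  196.82345134]]
bush edge+x [[253.82627457 161.30106625]]
240 [[174, 176, 172], [161, 163, 160], [132, 79, 55], [120, 65, 34], [118, 81, 65], [164, 163, 159], [171, 174, 170], [170, 173, 167], [169, 171, 166], [168, 171, 167], [157, 162, 156], [148, 151, 146], [147, 148, 145], [152, 155, 150], [137, 140, 136], [136, 138, 134], [132, 134, 133], [133, 133, 129], [145, 129, 118], [234, 149, 100], [243, 155, 96], [243, 154, 94], [243, 157, 99], [164, 91, 52], [131, 68, 35], [131, 69, 34], [108, 54, 26], [78, 42, 24], [45, 42, 39], [60, 58, 58], [66, 61, 61], [63, 63, 60], [56, 55, 52], [54, 52, 51], [61, 59, 59], [61, 60, 58], [41, 39, 40], [67, 63, 63], [61, 60, 56], [57, 56, 56
[... 583 characters left out ...]
, 40], [64, 63, 61], [65, 62, 61], [57, 56, 55], [44, 43, 42]]
270 [[176, 177, 174], [150, 150, 147], [116, 67, 43], [121, 64, 36], [115, 69, 46], [153, 150, 143], [176, 178, 173], [178, 179, 175], [171, 174, 169], [171, 174, 169], [170, 173, 168], [166, 168, 164], [165, 168, 162], [146, 149, 144], [138, 140, 135], [135, 133, 130], [135, 135, 133], [133, 135, 132], [118, 107, 100], [114, 57, 30], [119, 65, 35], [117, 61, 33], [116, 63, 30], [121, 65, 34], [140, 74, 40], [135, 73, 38], [107, 55, 29], [79, 41, 24], [46, 39, 35], [49, 48, 45], [63, 62, 59], [64, 63, 62], [62, 62, 59], [50, 47, 45], [63, 63, 62], [60, 59, 58], [43, 43, 39], [60, 59, 59], [59, 57, 55], [61, 59, 59], [43, 41, 39]]
```

The plate sits about 2 mm too near the end wall, so I correct for that while lowering.

Request:
step_arm:
  commands:
    - [0, 0.2, 0, -2, 0, 0, 0]
    - [0, 0.2, 0, -4, 0, 0, 0]
    - [0, 0.2, 0, -6, 0, 0, 0]
    - [0, 0.2, 0, -8, 0, 0, 0]
    - [0, 0.2, 0, -8, 0, 0, 0]

```text
time: 21.12
tool_pos: [0.4271, 0.0375, 0.1465]
tool_rot: [3.14, 0.008, -0.151]
contact_force: [-1.1, 0.3, -4.6]
opening: 0.0616
grip_force: 49.9
```

```bash
python3 - <<'E'
from h import *
print(observe()["tool_pos"]);rel([.4297,.0375,.076],tool(-8.54,0,0))
w=camera_model("wrist");im=read_camera("wrist")[:,:,::-1];cv2.imwrite("pics/w12.png",im)
u=np.array([np.cos(np.radians(171.46)),np.sin(np.radians(171.46))]);B=np.array([.4752,.0307]);v=np.array([-u[1],u[0]])
zb=observe()["tool_pos"][2]-.071
for x in (29,31,33,35,37):print(x,project(w,np.r_[B+u*x/1e3,zb],True)[0].round(1))
print("rim",project(w,np.r_[B+u*68/1e3,.064],True),"L",project(w,np.r_[B+u*.033+v*.035,.064],True),project(w,np.r_[B+u*.033-v*.035,.064],True))
print("bush edge",project(w,np.r_[B+u*.0278,.105],True))
for c in (240,270):print(c,[im[r,c].tolist() for r in range(150,206,3)])
for r in (175,195):print(r,[im[r,c].tolist() for c in range(180,332,4)])
E
```

```text
[0.42710381 0.03745456 0.14654723]
shift cm [ 0.26  0.   -7.05] rotvec [ 0.001 -0.008  0.002] deg 0.5
29 [253.8 174.3]
31 [253.8 176.8]
33 [253.8 179.2]
35 [253.8 181.7]
37 [253.8 184.2]
rim [[253.9442558 214.9498226]] L [[295.78117527 175.3443217 ]] [[211.87733002 175.55452448]]
bush edge [[253.63528101 181.52962213]]
240 [[81, 83, 80], [88, 88, 86], [104, 105, 103], [168, 171, 167], [177, 179, 175], [141, 143, 140], [142, 144, 142], [142, 145, 141], [140, 141, 137], [165, 107, 81], [246, 158, 98], [139, 87, 60], [50, 50, 47], [69, 67, 64], [73, 72, 71], [70, 69, 66], [49, 48, 47], [69, 66, 65], [66, 64, 64]]
270 [[78, 79, 78], [83, 87, 82], [117, 118, 114], [144, 147, 144], [144, 146, 142], [142, 142, 138], [139, 141, 137], [142, 146, 141], [136, 138, 130], [122, 81, 62], [120, 64, 34], [78, 49, 36], [48, 46, 44], [68, 65, 65], [70, 68, 66], [65, 63, 61], [50, 48, 47], [67, 65, 64], [69, 66, 64]]
175 [[206, 209, 203], [211, 214, 207], [205, 209, 202], [207, 211, 205], [205, 208, 202], [204, 207, 201], [152, 103, 82], [143, 75, 40], [109, 57, 28], [65, 36, 20], [86, 46, 25], [121, 6
[... 307 characters left out ...]
0], [141, 81, 51], [149, 149, 146], [149, 151, 148], [149, 151, 148], [148, 149, 145], [149, 152, 147], [152, 153, 148]]
195 [[208, 211, 205], [212, 215, 209], [207, 211, 205], [206, 210, 203], [212, 217, 210], [210, 214, 207], [234, 188, 159], [156, 85, 51], [47, 45, 42], [44, 42, 38], [44, 41, 39], [38, 38, 39], [61, 59, 58], [66, 67, 63], [60, 60, 59], [70, 69, 66], [68, 67, 64], [68, 69, 65], [66, 63, 62], [71, 68, 66], [70, 68, 65], [66, 63, 61], [66, 63, 61], [68, 67, 64], [64, 65, 64], [66, 66, 65], [47, 44, 43], [44, 44, 41], [44, 44, 40], [50, 46, 45], [121, 65, 35], [144, 104, 87], [148, 150, 145], [147, 148, 145], [150, 150, 147], [146, 148, 146], [144, 149, 143], [145, 147, 141]]
```

```bash
python3 - <<'E'
from h import *
u=np.array([np.cos(np.radians(171.46)),np.sin(np.radians(171.46))]);B=np.array([.4752,.0307]);v=np.array([-u[1],u[0]])
for k in range(4):
    s=observe();w=camera_model("wrist");im=read_camera("wrist")[:,:,::-1].astype(int)
    sat=im[:,:,0]-im[:,:,2]
    print(s["tool_pos"].round(4),s["tool_rot"].round(3))
    for c in (240,254,268):
        rows=np.where(sat[165:200,c]>35)[0]+165;print(c,rows.min() if len(rows) else None,rows.max() if len(rows) else None,end=" | ")
    zb=s["tool_pos"][2]-.071
    print("bush edge pred",project(w,np.r_[B+u*.0278,.105],True)[0][1].round(1),"face33",project(w,np.r_[B+u*.033,zb],True)[0][1].round(1),project(w,np.r_[B+u*.035,zb],True)[0][1].round(1))
    b=[(lambda r:(r.min(),r.max()))(np.where(sat[:r0+1,254]>35)[0]) for r0 in (120,)]
    print([im[r,254].tolist() for r in range(168,190,2)])
# far rim/block references
print("block edge -27@61",project(w,np.r_[B-u*.0275,.061],True)[0],"rim -73", project(w,np.r_[B-u*.076,.064],True)[0])
print([(r,im[r,232].tolist()) for r in range(20,150,3)])
E
```

```text
[0.4282 0.0375 0.1484] [ 3.14   0.005 -0.151]
240 177 183 | 254 180 184 | 268 178 183 | bush edge pred 182.5 face33 180.2 182.6
[[144, 144, 139], [140, 144, 141], [140, 142, 139], [140, 142, 137], [145, 147, 142], [144, 143, 138], [186, 135, 110], [202, 123, 81], [86, 60, 45], [46, 44, 42], [67, 65, 66]]
[0.4294 0.0375 0.1497] [ 3.14e+00  2.00e-03 -1.51e-01]
240 178 183 | 254 181 183 | 268 180 183 | bush edge pred 183.8 face33 181.9 184.3
[[142, 144, 139], [140, 143, 139], [144, 145, 141], [139, 142, 138], [143, 144, 140], [142, 145, 140], [144, 138, 132], [157, 113, 89], [79, 55, 44], [50, 49, 46], [65, 62, 60]]
[0.4301 0.0376 0.1505] [ 3.14 -0.   -0.15]
240 179 183 | 254 None None | 268 181 183 | bush edge pred 184.6 face33 182.9 185.4
[[137, 140, 134], [144, 144, 141], [143, 145, 142], [140, 143, 138], [142, 144, 140], [139, 143, 139], [141, 144, 140], [110, 109, 106], [49, 47, 47], [45, 44, 43], [65, 64, 60]]
[0.4304 0.0376 0.1508] [ 3.14e+00 -2.00e-03 -1.50e-01]
240 179 183 | 254 None None | 268 181 183 | bush edge pred 185.0 face33 183.4 185.8
[[132, 135, 130], [143, 145, 141],
[... 535 characters left out ...]
 91, 64]), (62, [231, 232, 228]), (65, [198, 201, 195]), (68, [209, 212, 206]), (71, [187, 190, 185]), (74, [186, 188, 183]), (77, [163, 164, 161]), (80, [96, 94, 92]), (83, [90, 89, 86]), (86, [92, 90, 86]), (89, [144, 146, 143]), (92, [175, 179, 173]), (95, [170, 174, 168]), (98, [178, 181, 176]), (101, [180, 182, 176]), (104, [181, 183, 179]), (107, [130, 117, 110]), (110, [136, 75, 42]), (113, [122, 67, 34]), (116, [123, 68, 36]), (119, [123, 67, 37]), (122, [133, 116, 105]), (125, [174, 177, 172]), (128, [179, 181, 177]), (131, [178, 182, 177]), (134, [182, 182, 177]), (137, [177, 179, 174]), (140, [173, 176, 171]), (143, [174, 177, 173]), (146, [174, 177, 172]), (149, [179, 182, 177])]
```

Once settled, the plate face is at 33.3 mm in the bin's x, so the gap is about 5 mm on each side. Lowering straight down.

Request:
step_arm:
  commands:
    - [0, 0, 0, -1, 0, 0, 0]
    - [0, 0, 0, -2, 0, 0, 0]
    - [0, 0, 0, -3, 0, 0, 0]
    - [0, 0, 0, -4, 0, 0, 0]
    - [0, 0, 0, -5, 0, 0, 0]

```text
time: 21.78
tool_pos: [0.4304, 0.038, 0.1004]
tool_rot: [3.14, -0.002, -0.149]
contact_force: [-0.9, -0.2, -5.3]
opening: 0.0614
grip_force: 49.9
```

Request:
step_arm:
  commands:
    - [0, 0, 0, -0.5, 0, 0, 0]
    - [0, 0, 0, -1, 0, 0, 0]
    - [0, 0, 0, -1.5, 0, 0, 0]
    - [0, 0, 0, -1.8, 0, 0, 0]
    - [0, 0, 0, -1.8, 0, 0, 0]

```text
time: 22.2
tool_pos: [0.4294, 0.0381, 0.0814]
tool_rot: [3.14, 0.001, -0.149]
contact_force: [0.2, 0.0, -4.7]
opening: 0.0621
grip_force: 49.9
```

Request:
step_arm:
  commands:
    - [0, 0, 0, -0.2, 0, 0, 0]
    - [0, 0, 0, -0.3, 0, 0, 0]
    - [0, 0, 0, -0.3, 0, 0, 0]

```text
time: 22.45
tool_pos: [0.4295, 0.0381, 0.0787]
tool_rot: [3.14, 0.0, -0.149]
contact_force: [0.4, -0.4, -4.4]
opening: 0.0619
grip_force: 49.9
```

Request:
step_arm:
  commands:
    - [0, 0, 0, -0.1, 0, 0, 0]
    - [0, 0, 0, -0.2, 0, 0, 0]
    - [0, 0, 0, -0.2, 0, 0, 0]

```text
time: 22.7
tool_pos: [0.4294, 0.0381, 0.0765]
tool_rot: [3.14, 0.001, -0.149]
contact_force: [-0.4, -0.0, -4.7]
opening: 0.0617
grip_force: 49.9
```

Request:
step_arm:
  commands:
    - [0, 0, 0, -0.1, 0, 0, 0]
    - [0, 0, 0, -0.1, 0, 0, 0]
    - [0, 0, 0, -0.1, 0, 0, 0]

```text
time: 22.95
tool_pos: [0.4296, 0.0381, 0.0759]
tool_rot: [3.14, -0.0, -0.149]
contact_force: [-0.4, 0.3, 0.5]
opening: 0.0621
grip_force: 49.9
```

Request:
step_arm:
  commands:
    - [0, 0, 0, -0.05, 0, 0, 0]
    - [1, 0, 0, -0.05, 0, 0, 0]
    - [1, 0, 0, -0.05, 0, 0, 0]
    - [1, 0, 0, -0.05, 0, 0, 0]
    - [1, 0, 0, -0.05, 0, 0, 0]

```text
time: 23.37
tool_pos: [0.4296, 0.038, 0.0752]
tool_rot: [3.14, 0.0, -0.149]
contact_force: [0.9, -0.4, 0.6]
opening: 0.0839
grip_force: 0.0
```

Request:
step_arm:
  commands:
    - [1, 0, 0, 0, 0, 0, 0]
    - [1, 0, 0, 1, 0, 0, 0]
    - [1, 0, 0, 3, 0, 0, 0]
    - [1, 0, 0, 6, 0, 0, 0]
    - [1, 0, 0, 10, 0, 0, 0]

```text
time: 23.78
tool_pos: [0.4277, 0.0382, 0.1745]
tool_rot: [3.14, 0.006, -0.15]
contact_force: [1.2, -0.6, -0.1]
opening: 0.0921
grip_force: 0.0
```

Request:
step_arm:
  commands:
    - [1, 0, 0, 4, 0, 0, 0]
    - [1, -2, 0, 5, 0, 0, 0]
    - [1, -4, 0, 5, 0, 0, 0]
    - [1, -4, 0, 5, 0, 0, 0]
    - [1, -4, 0, 5, 0, 0, 0]

```text
time: 24.2
tool_pos: [0.389, 0.0381, 0.2254]
tool_rot: [3.14, -0.0, -0.15]
contact_force: [-0.3, -0.8, -0.2]
opening: 0.0913
grip_force: 0.0
```

```bash
python3 - <<'E'
from h import *
read_camera("top");read_camera("top")
s=observe();w=camera_model("wrist");im=read_camera("wrist")[:,:,::-1];cv2.imwrite("pics/w13.png",im);print(s["tool_pos"])
sc=read_camera("scene")[:,:,::-1];cv2.imwrite("pics/s13.png",sc);m=camera_model("scene")
u=np.array([np.cos(np.radians(171.46)),np.sin(np.radians(171.46))]);B=np.array([.4752,.0307]);v=np.array([-u[1],u[0]])
g=im.max(2).astype(int)
for x in (33.3,63.3):
  for y in (-31,31):
    P=np.r_[B+u*x/1e3+v*y/1e3,.115];print(x,y,project(w,P,True)[0].round(1),project(m,P)[0].round(1),project(m,np.r_[P[:2],.005])[0].round(1))
print("bush",project(w,np.r_[.4727,.0326,.105],True)[0].round(1),project(m,np.r_[.4727,.0326,.105])[0].round(1))
hsv=cv2.cvtColor(im,cv2.COLOR_BGR2HSV)
k=np.zeros(g.shape,np.uint8);a=((hsv[:,:,2]<130)&(hsv[:,:,1]<90)).astype(np.uint8)
c=project(w,np.r_[B+u*.0483,.115],True)[0].astype(int);x0,y0=c-45
k[max(0,y0):c[1]+45,x0:c[0]+45]=a[max(0,y0):c[1]+45,x0:c[0]+45]
cs=max(cv2.findContours(k,cv2.RETR_EXTERNAL,cv2.CHAIN_APPROX_NONE)[0],key=cv2.contourArea)[:,0,:]
print("plate top",c,cv2.boundingRect(cs));r=rect(onplane(w,cs,.115,True));print(r,(np.array(r[0])/1e3-B)@np.c_[u,v]*1000)
col=c[0];print([(q,im[q,col].tolist()) for q in range(max(0,c[1]-45),c[1]+45,4)])
E
```

```text
[0.38985669 0.0380074  0.22501189]
33.3 -31 [214.1 130. ] [340.4 201.7] [335.2 243.3]
33.3 31 [282.8 129.7] [326.7 186.8] [322.8 226.9]
63.3 -31 [214.9 162.5] [353.5 199.2] [347.4 240.5]
63.3 31 [282.3 162.4] [339.1 184.5] [334.3 224.4]
bush [246.9  96.2] [320.  200.9]
plate top [248 146] (215, 125, 67, 37)
((430.2074890136719, 37.97977066040039), (60.27397918701172, 33.016056060791016), 81.19392395019531) [45.57469822 -0.5176751 ]
[(101, [97, 52, 27]), (105, [98, 53, 28]), (109, [102, 88, 80]), (113, [146, 148, 145]), (117, [143, 144, 139]), (121, [117, 114, 106]), (125, [53, 45, 42]), (129, [50, 48, 43]), (133, [74, 74, 71]), (137, [68, 67, 65]), (141, [64, 62, 58]), (145, [51, 53, 49]), (149, [55, 50, 51]), (153, [53, 53, 51]), (157, [55, 56, 51]), (161, [91, 64, 53]), (165, [179, 137, 113]), (169, [150, 153, 146]), (173, [146, 148, 143]), (177, [164, 167, 161]), (181, [162, 165, 160]), (185, [178, 181, 176]), (189, [183, 185, 180])]
```

```bash
python3 -c "
from cell import *
print(hand_in())"
```

```text
the job is handed in; nothing more can be done
None
```

The job is handed in: the plate was stood on end on the bench and released, then taken from above and lowered across the bin. By my measurements, bush and plate stand upright on the bin floor beside the block. Hammer, dish and casting were left alone, and it took about 24 s; no verdict came back.

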